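# Stand the framed picture back on its ledge

### The arm

A 7-joint arm with a two-finger parallel gripper is mounted at the origin on the work surface. World frame = base frame: x ahead of the robot, y to its left, z up, the work surface at z = 0. Lengths are in m, angles in degrees, forces in N, time in s.
With the tool pointing down it reaches from about 0.425 to 0.925 m from the base axis. Payload 6.8 kg.
Tool frame: the origin (TCP) lies at the very end of the fingers, on their centre line; the grasp point (between the pads) lies 19 mm behind it (ctrl.grip_point_offset is the z of the grasp point in the tool frame, in m); z points along the fingers, y is the line along which they close (so a half turn about z gives the same grasp; the last joint's range is limited). The gripper opens to 88 mm and grips with 3 to 60 N. Pads are 20 mm wide; open, the fingers measure 115 mm over their backs; the gripper's body (75 mm by 178 mm) begins 61 mm behind the grasp point.
Start: joints at [-77.355, 27.33, 1.283, 89.118, -0.659, 63.558, -4.761], TCP at [0.218, 0.639, 0.223] pointing down, gripper open.
Joint ranges: [-169.35, 169.35], [-19.33, 120.38], [-80.79, 83.38], [13.8, 139.57], [-78.32, 258.32], [9.67, 109.79], [-169.56, 169.56]. Speed limits (degrees/s): [136.94, 136.94, 180, 180, 180, 180, 180].

### API

Orientations are given as a 3x3 rotation matrix whose columns are the frame's x, y, z axes.
In Python, from cell import ctrl, imaging gives the robot as it stands.
- The arm moves only by the shell command python3 -m creep 'ROWS' [OPENING]. ROWS is JSON, a list that holds one entry, the list of rows, each a list of 6 numbers: the shift along the world's x, y, z in m, then the turn, a rotation vector about the world's x, y, z in rad. A call has 1 to 10 rows; each row shifts and turns the commanded pose from where the row before left it; what a row does not reach is not made up. A row lasts 1/8 s, in which the tool goes at most 62.5 mm and 10.7 degrees, less where a joint would pass 70% of its speed; a pose out of reach is approached as far as the arm can. A call with a gripper value outside its range is refused whole. OPENING is the finger opening in m, from 0 to 0.0878, set as the call begins (- or left out, the last holds). The fingers move at their own pace and stop on an object; the grip force is fixed at half the most. Time passes only in rows, so rows that do not move let the fingers close. It gives the time, the measured TCP pose, the force, the opening and the grip force at its end, in the units of the state.
- ctrl.observe(): the state, without advancing time (a new reading comes with each control period).
- imaging.read_camera(name): name is "scene" or "side" or "wrist"; returns the picture (420x560x3 uint8, blue, green, red); there is no depth.
- imaging.camera_params(name): a dict with "K" (3x3 intrinsics, pixels), "world_to_cam" (4x4, takes a point from world to camera coordinates). Camera axes: x right, y down, z forward; pixel columns grow to the right and rows downward; lengths in m; the calibration is good to about 2 mm. A picture is of the moment at which its call begins: read the wrist's pose just before it. camera_params takes no time and is no camera call; for the wrist camera it gives the pose at the moment of the call.
- ctrl.job_done(): hands the job in; it is judged then, once.
The state is a dict: "clock": time; "joints": joint angles; "joint_velocities": joint speeds; "joint_torque": joint torques, N m; "eef_pos": TCP position; "orientation": TCP orientation; "wrist_force": force on the tool from outside, world axes, zero at the start; "wrist_torque": the same for the moment, N m; "gripper_width": opening from 0.0 (shut) to 1.0 (fully open); "grasp_force": force on a finger pad.
Only numpy, scipy, OpenCV 4.12 (cv2) and the standard library are available. Lean on these libraries where they do the work, as an engineer would, in place of code of your own. Each camera call takes 0.05 s, during which the arm holds its last target. There are 200 camera calls.

### The job

The framed picture is propped against the little wooden garage roof: put it back in the empty middle place of the picture ledge, between the two small pictures and roughly midway, face outwards, its foot down on the ledge floor and stopped against the lip, its back leaning on the back board. The ledge floor is slippery, so handle the glass gently and keep hold until you feel the lip and the back board both bearing on the picture at the same time; only then let go. Leave the toy vehicles, bowl and plant where they are.

Things in the scene. Friction and masses are not known exactly. Their poses are not given: they have to be found in the camera images.
- frame_center (a point): Centre of the framed picture, a rigid board 130 wide x 180 high x 14 mm thick, about 0.3 kg (dark wood moulding, landscape behind glass). Its axes: z from foot to top edge (ends at +-90 mm), y along its width (+-65 mm), x out of the picture face (faces at +-7 mm). At the start it is tilted 42 degrees from vertical, top towards the robot, face up and away from the robot.
- frame_foot (a point): Middle of the front lower edge of the framed picture: 7 mm along +x and 90 mm along -z of the frame from its centre. Same axes as the frame.
- ledge_gap (a point): Middle of the empty place on the ledge floor, on the floor's surface, 12 mm above the shelf. Axes: z up, y along the ledge, x outwards over the lip, away from the back board. Floor 50 mm deep (back board face at x = -25 mm, lip face at x = +25 mm) and slippery (friction about 0.1). The small pictures at both ends leave 230 mm between them (y = +-115 mm).
- ledge: The whole fixed wooden picture ledge, 400 long x 74 deep mm, back to the robot, with floor, back board, lip and two small black-framed pictures fixed at its ends (80 wide, reaching 105 mm above the floor). Origin at the shelf, 12 mm under point ledge_gap, same axes. With its foot stopped by the lip, the framed picture bears on the back board's top edge at about 18 degrees (0.32 rad) of tilt.
- ledge_back: Back board of the ledge, plain wood, 12 mm thick, its top edge 122 mm above the shelf (110 mm above the ledge floor). Origin and axes are those of body ledge.
- ledge_lip: Front lip of the ledge, plain wood, 12 mm thick, 30 mm high from the shelf (18 mm above the ledge floor). Origin and axes are those of body ledge.
- garage_roof: Fixed wooden gable roof of a toy garage standing on the shelf, 154 x 134 x 92 mm, pitched 52 degrees, ridge along its y, red-brown slats, dark round ridge pole at 92 mm height; origin in the middle of its underside.
- frame: The same framed picture; this origin is the middle of its foot face, 90 mm below its centre along -z, same axes. At the start it bears on the roof's ridge 117 mm up from its foot, foot on the shelf on the roof's +x side, so its top 60 mm is free on both faces and can be pinched through the 14 mm thickness by a gripper coming down along the board.
- limousine: Silver die-cast limousine 190 x 60 x 49 mm; origin at the middle of its underside. Bystander.
- jeep: Green plastic jeep 120 x 62 x 78 mm; origin at the middle of its underside. Bystander.
- tanker: Yellow plastic tanker truck 195 x 58 x 80 mm; origin at the middle of its underside. Bystander.
- key_bowl: Blue ceramic key bowl, 124 mm across, 42 mm high; origin at the middle of its underside. Bystander.
- succulent: Succulent in a terracotta pot, 80 mm across, about 95 mm high; origin at the middle of its underside. Bystander.
Not all that is in view belongs to the job. What is meant by the frame is not blue or pink, and is the larger of those in its own colour.

How it is judged:
By the outcome, as a careful person would: the job done as asked, in the order asked, and still so for the second after the job is handed in, with the robot touching nothing.
It also fails if it takes over 59 s, if anything falls off the work surface, if the arm or the gripper's body presses on something with over 40 N, if the wrist force passes 120 N, or if a joint passes its speed limit or range.

## Working session

There is one attempt and no reset: what is moved stays moved. The work goes in short steps, Python scripts to look and compute and a shell command to move; the robot and the scene stay as the last step left them, time stands still between calls to the robot, and variables do not carry over. Pictures are saved under pics/ and viewed, at most 10 in all, crops included, and the job is handed in when it is done.

```bash
mkdir -p pics; python3 - <<'E'
from cell import ctrl, imaging
import cv2,numpy as np
s=ctrl.observe();print({k:np.round(v,3).tolist() for k,v in s.items()}, ctrl.grip_point_offset)
for n in("scene","side"):
    im=imaging.read_camera(n);cv2.imwrite(f"pics/{n}0.png",im)
    p=imaging.camera_params(n);print(n,p["K"].tolist(),np.round(p["world_to_cam"],4).tolist())
E
```

```text
{'clock': 0.0, 'joints': [-77.355, 27.377, 1.282, 89.178, -0.659, 63.559, -4.761], 'joint_velocities': [0.007, -0.035, -0.03, -0.017, -0.058, 0.067, -0.099], 'joint_torque': [-0.002, -58.285, 1.533, -27.262, -0.055, 0.017, 0.0], 'eef_pos': [0.218, 0.638, 0.222], 'orientation': [[-0.946, 0.323, -0.0], [0.323, 0.946, -0.002], [-0.0, -0.002, -1.0]], 'wrist_force': [-0.092, -0.088, 0.077], 'wrist_torque': [0.004, -0.03, -0.018], 'grasp_force': 0.0, 'gripper_width': 1.001} -0.0187
scene [[439.91465853362075, 0.0, 271.2572850438451], [0.0, 439.91465853362075, 211.51587760850052], [0.0, 0.0, 1.0]] [[-0.167, 0.986, 0.0006, 0.099], [0.5181, 0.0883, -0.8507, -0.2199], [-0.8388, -0.1418, -0.5256, 1.5472], [0.0, 0.0, 0.0, 1.0]]
side [[398.63849991389424, 0.0, 276.9125044304111], [0.0, 398.63849991389424, 208.81293706430156], [0.0, 0.0, 1.0]] [[0.9531, -0.3023, -0.0149, -0.493], [-0.2298, -0.6906, -0.6857, 0.1728], [0.197, 0.657, -0.7277, 1.0721], [0.0, 0.0, 0.0, 1.0]]
```

```bash
python3 - <<'E'
import cv2,numpy as np
a=cv2.imread("pics/scene0.png");b=cv2.imread("pics/side0.png")
cv2.imwrite("pics/scene0b.png",cv2.resize(a,(800,600),interpolation=cv2.INTER_CUBIC))
cv2.imwrite("pics/side0b.png",cv2.resize(b,(800,600),interpolation=cv2.INTER_CUBIC))
E
```

```text
(no output)
```

View pics/scene0b.png

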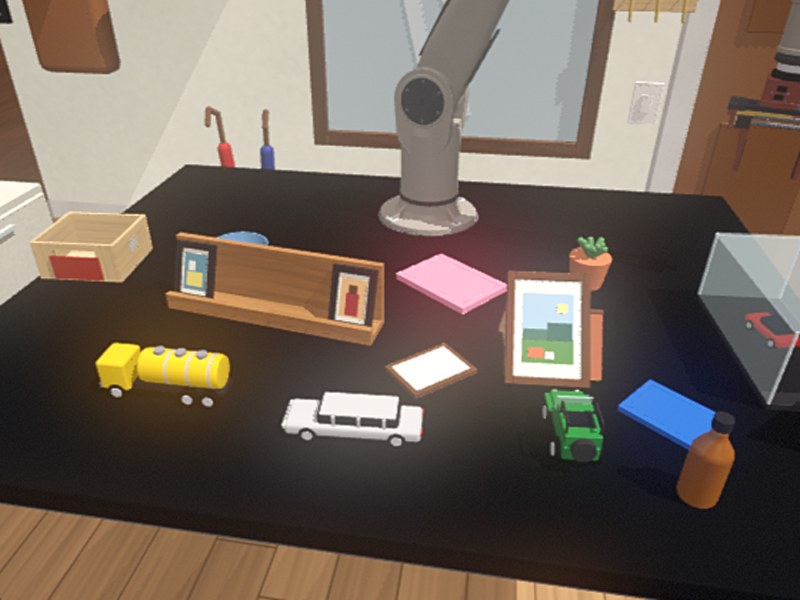

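View pics/side0b.png

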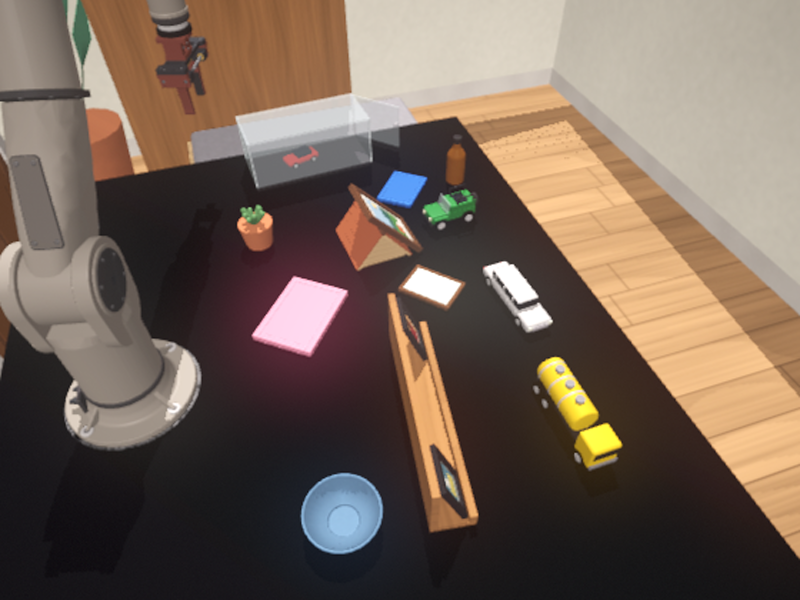

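Candidates for the frame, in the 800x600 scene view: the propped brown frame (548,328), the flat small brown frame (432,368), the pink one (452,282) and the blue one (672,412). I choose the propped brown one, since it is the larger brown one and leans on the roof. Next I check it and measure from crops.

```bash
python3 - <<'E'
import cv2,numpy as np
a=cv2.imread("pics/scene0.png");b=cv2.imread("pics/side0.png")
def crop(im,u0,v0,w,h,k): return cv2.resize(im[v0:v0+h,u0:u0+w],None,fx=k,fy=k,interpolation=cv2.INTER_CUBIC)
m=np.zeros((600,800,3),np.uint8)
m[:500,:400]=crop(a,345,180,80,100,5); m[:400,400:]=crop(b,228,120,80,80,5)   # frame
cv2.imwrite("pics/c_frame.png",m)
n=np.zeros((600,800,3),np.uint8)
n[:360,:]=0; n[:]=0
n[:300,:560]=cv2.resize(crop(a,110,160,170,90,1),None,fx=560/170,fy=300/90,interpolation=cv2.INTER_CUBIC)
c=crop(b,262,200,80,180,10/3.);n[0:600,560:800]=c[:600,:240]
cv2.imwrite("pics/c_ledge.png",n)
E
```

```text
(no output)
```

View pics/c_frame.png

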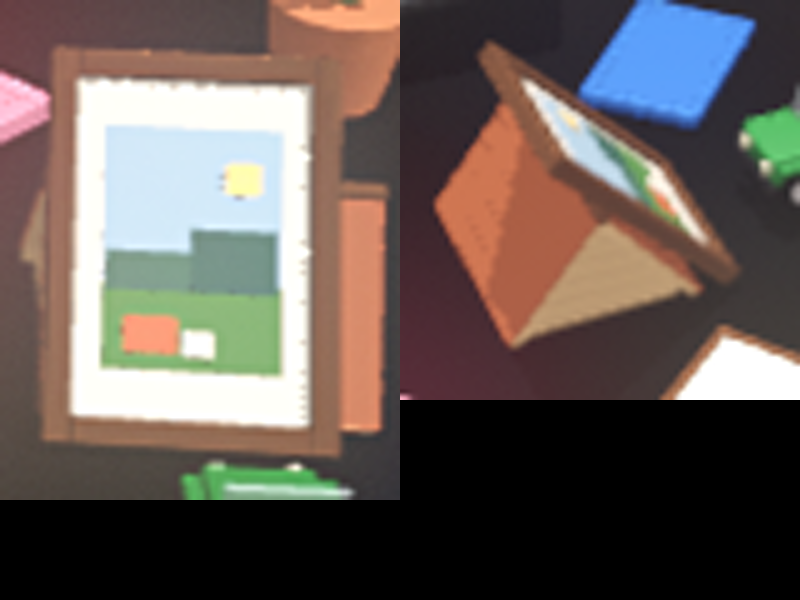

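View pics/c_ledge.png

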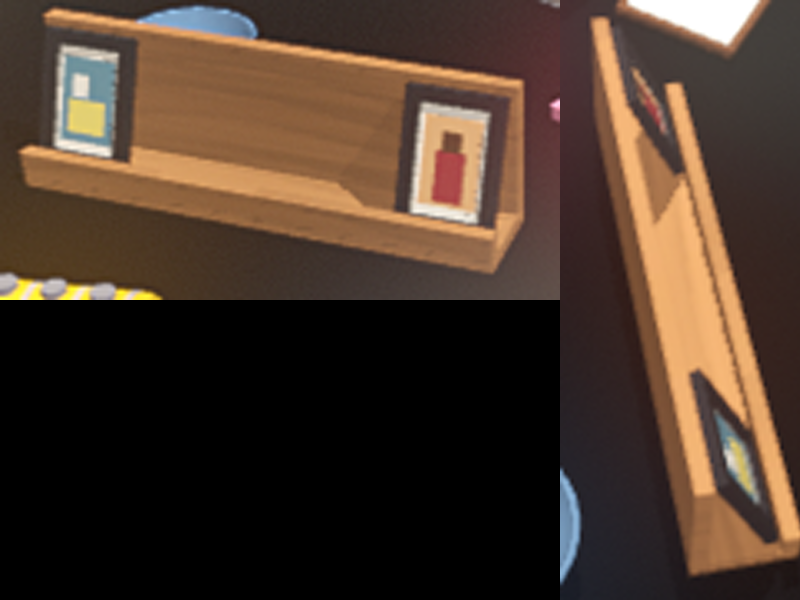

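The crop confirms dark moulding with a landscape. Its face corners in the scene crop are (53,47), (341,63), (340,452) and (42,437). The ledge corners are clear in both views, so I fit constrained poses.

```bash
cat >h.py <<'E'
import numpy as np,cv2
from scipy.optimize import least_squares
from scipy.spatial.transform import Rotation as Ro
from cell import ctrl,imaging
P={n:imaging.camera_params(n) for n in("scene","side")}
def proj(n,X,p=None):
    p=p or P[n];c=np.c_[X,np.ones(len(X))]@p["world_to_cam"].T[:,:3];q=c@p["K"].T;return q[:,:2]/q[:,2:]
def uncrop(uv,u0,v0,kx,ky,dx=0):
    uv=np.array(uv,float);return np.c_[(uv[:,0]-dx+.5)/kx-.5+u0,(uv[:,1]+.5)/ky-.5+v0]
def pose(q,tilt=0,h=0):
    R=Ro.from_euler('z',q[2]).as_matrix()@Ro.from_euler('y',-np.radians(tilt)).as_matrix();return R,np.array([q[0],q[1],h])
E
python3 - <<'E'
from h import *
fx=np.array([[7,-65,90],[7,65,90],[7,65,-90],[7,-65,-90]])/1e3
fuv=uncrop([(53,47),(341,63),(340,452),(42,437)],345,180,5,5)
def rf(q):
    R,t=pose(q,42,.0716);return (proj("scene",fx@R.T+t)-fuv).ravel()
s=least_squares(rf,[.6,.3,0]);print("frame",s.x[:2],np.degrees(s.x[2]),s.fun.round(2))
R,t=pose(s.x,42,.0716)
X=np.array([[a,b,c] for a in(-7,7) for b in(-65,65) for c in(-90,90)])/1e3
print("side crop pred",np.c_[X*1e3,((proj("side",X@R.T+t)-[228,120]+.5)*5-.5+[400,0]).round()])
l1=np.array([[37,-200,30],[37,-200,0],[37,200,0],[37,200,30],[-37,-200,122],[-37,200,122]])/1e3
u1=uncrop([(22,155),(28,187),(493,272),(496,240),(45,10),(523,80)],110,160,560/170,300/90)
l2=np.array([[-37,-200,0],[-37,-200,122],[-25,-200,122],[-37,200,122],[37,200,30],[37,-200,30]])/1e3
u2=uncrop([(690,575),(693,497),(716,490),(592,22),(682,82),(798,537)],262,200,10/3,10/3,560)
def rl(q):
    R,t=pose(q);return np.r_[(proj("scene",l1@R.T+t)-u1).ravel(),(proj("side",l2@R.T+t)-u2).ravel()]
s=least_squares(rl,[.6,-.1,0],loss='soft_l1');print("ledge",s.x[:2],np.degrees(s.x[2]),s.fun.round(1))
E
```

```text
frame [0.57587682 0.25165418] 4.452731630467057 [-0.21 -0.68  0.27 -1.37  0.16  0.92 -0.22  0.51]
side crop pred [[ -7. -65. -90. 730. 287.]
 [ -7. -65.  90. 549. 174.]
 [ -7.  65. -90. 656. 173.]
 [ -7.  65.  90. 480.  56.]
 [  7. -65. -90. 744. 273.]
 [  7. -65.  90. 565. 158.]
 [  7.  65. -90. 669. 159.]
 [  7.  65.  90. 494.  40.]]
ledge [ 0.50464345 -0.22634491] -8.193359835652785 [-0.3 -1.3 -0.1 -1.3 -0.1 -0.1 -1.2 -0.7  2.7 -1.   0.1 -0.3  0.  -0.4
  0.8 -0.7 -0.2  0.4  0.2 -0.8 -0.4  0.1  1.3 -0.1]
```

```bash
cat >>h.py <<'E'
def toolR(yaw,tilt):
    R=Ro.from_euler('z',np.radians(yaw)).as_matrix()@Ro.from_euler('y',-np.radians(tilt)).as_matrix()
    return np.c_[R[:,1],R[:,0],-R[:,2]],R
def delta(p,Rt,n=1):
    s=ctrl.observe();dp=np.array(p)-s["eef_pos"];w=Ro.from_matrix(Rt@np.array(s["orientation"]).T).as_rotvec()
    print("dp",dp.round(4),"rotvec",w.round(4),"deg",np.degrees(np.linalg.norm(w)).round(1));
    if n>1: print("per row",n,(dp/n).round(4),(w/n).round(4))
E
python3 - <<'E'
from h import *
T,R=toolR(4.45,42); c=np.array([.5755,.2515,.0716])
top=c+.09*R[:,2]; print("top",top,"fz",R[:,2],"fx",R[:,0],"pre",top+.06*R[:,2])
delta(top+.06*R[:,2],T,10)
T2=T@np.diag([-1,-1,1]); delta(top+.06*R[:,2],T2,13)
E
```

```text
top [0.51545979 0.24682745 0.13848303] fz [-0.66711346 -0.05191724  0.74314483] fx [0.74090456 0.05765993 0.66913061] pre [0.47543298 0.24371241 0.18307172]
dp [ 0.2576 -0.3946 -0.0387] rotvec [ 0.4758 -0.6131 -1.109 ] deg 77.6
per row 10 [ 0.0258 -0.0395 -0.0039] [ 0.0476 -0.0613 -0.1109]
dp [ 0.2576 -0.3946 -0.0387] rotvec [-0.6795 -0.527   1.8754] deg 118.2
per row 13 [ 0.0198 -0.0304 -0.003 ] [-0.0523 -0.0405  0.1443]
```

```bash
python3 -m creep '[[[0.0258,-0.0395,0.015,0.0476,-0.0613,-0.1109],[0.0258,-0.0395,0.015,0.0476,-0.0613,-0.1109],[0.0258,-0.0395,0.015,0.0476,-0.0613,-0.1109],[0.0258,-0.0395,0.015,0.0476,-0.0613,-0.1109],[0.0258,-0.0395,0.012,0.0476,-0.0613,-0.1109],[0.0258,-0.0395,0.005,0.0476,-0.0613,-0.1109],[0.0258,-0.0395,0,0.0476,-0.0613,-0.1109],[0.0258,-0.0395,0,0.0476,-0.0613,-0.1109],[0.0258,-0.0395,0,0.0476,-0.0613,-0.1109],[0.0258,-0.0395,0,0.0476,-0.0613,-0.1109]]]' 0.06
python3 -m creep '[[[0,0,0,0,0,0],[0,0,0,0,0,0]]]'
python3 - <<'E'
from h import *
T,R=toolR(4.45,42);delta([.4754,.2437,.1831],T)
s=ctrl.observe();print(np.round(s["joints"],1),np.round(s["wrist_force"],2))
p=imaging.camera_params("wrist");im=imaging.read_camera("wrist")
cv2.imwrite("pics/w1.png",im)
c=np.array([.5755,.2515,.0716]);X=np.array([[a,b,d] for a in(-7,7) for b in(-65,65) for d in(-90,90)])/1e3
print(np.c_[X*1e3,proj("",X@R.T+c,p).round(1)])
E
```

```text
clock: 1.35
eef_pos: [0.4763, 0.2423, 0.2995]
orientation: [[-0.074, 0.739, 0.67], [0.997, 0.054, 0.052], [0.002, 0.672, -0.741]]
wrist_force: [0.8, 0.5, -0.0]
gripper_width: 0.681
grasp_force: 0.0
clock: 1.6
eef_pos: [0.4757, 0.2445, 0.2998]
orientation: [[-0.079, 0.74, 0.668], [0.997, 0.058, 0.053], [0.0, 0.67, -0.742]]
wrist_force: [0.0, 0.7, 0.9]
gripper_width: 0.682
grasp_force: 0.0
dp [-0.0003 -0.0008 -0.1167] rotvec [-0.0005  0.0011 -0.0015] deg 0.1
[-70.6  -6.8  16.8 132.2  57.9  39.  -90.8] [0.04 0.72 0.92]
[[ -7.  -65.  -90.  217.6 210.8]
 [ -7.  -65.   90.  187.1 263.7]
 [ -7.   65.  -90.  213.2 117.4]
 [ -7.   65.   90.  176.6 122.6]
 [  7.  -65.  -90.  227.3 210.8]
 [  7.  -65.   90.  201.9 263.7]
 [  7.   65.  -90.  223.6 117.4]
 [  7.   65.   90.  193.1 122.6]]
```

View pics/w1.png

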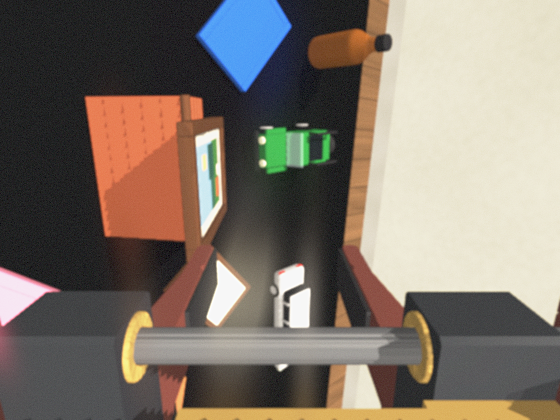

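The frame's top edge appears at (180..196,121) and (185..200,260), within about 3 px of the prediction, so the pose is good. I approach along the board.

```bash
python3 -m creep '[[[0.006,0,-0.03,0,0,0],[0.006,0,-0.03,0,0,0],[0.006,0,-0.03,0,0,0],[0.006,0,-0.03,0,0,0],[0.003,0.001,-0.026,0,0,0],[0,0,0,0,0,0]]]'
python3 - <<'E'
from h import *
T,R=toolR(4.45,42);c=np.array([.5755,.2515,.0716]);delta(c+.045*R[:,2],T)
s=ctrl.observe();print(np.round(s["joints"],1),np.round(s["wrist_force"],2))
p=imaging.camera_params("wrist");im=imaging.read_camera("wrist")
cv2.imwrite("pics/w2.png",im)
X=np.array([[a,b,d] for a in(-7,7) for b in(-65,65) for d in(-90,90)])/1e3
print(np.c_[X*1e3,proj("",X@R.T+c,p).round(1)])
E
```

```text
clock: 2.4
eef_pos: [0.5024, 0.2454, 0.1521]
orientation: [[-0.08, 0.741, 0.667], [0.997, 0.062, 0.051], [-0.003, 0.669, -0.744]]
wrist_force: [-0.2, 0.0, -0.5]
gripper_width: 0.68
grasp_force: 0.0
dp [ 0.0431  0.0037 -0.0471] rotvec [ 0.0034 -0.0003 -0.0025] deg 0.2
[ -65.3   13.6   18.2  138.6   98.3   24.  -136.3] [-0.24  0.01 -0.53]
[[ -7.  -65.  -90.  271.3 242. ]
 [ -7.  -65.   90.  266.6 351.4]
 [ -7.   65.  -90.  271.3 119.1]
 [ -7.   65.   90.  265.7 130.3]
 [  7.  -65.  -90.  284.2 242.1]
 [  7.  -65.   90.  289.9 351.5]
 [  7.   65.  -90.  285.5 119.1]
 [  7.   65.   90.  293.7 130.5]]
```

View pics/w2.png

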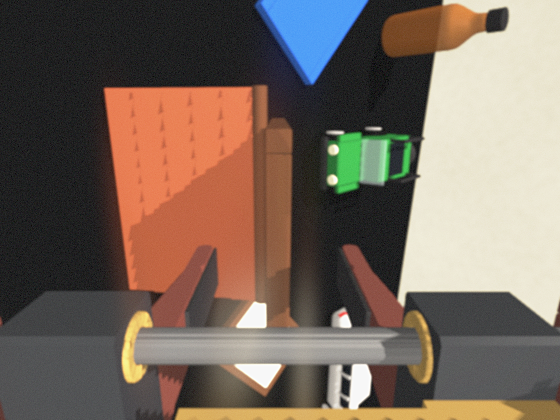

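The board is well centred at (266..292,130) between the fingers, matching the prediction. I advance along the board.

```bash
python3 -m creep '[[[0.0072,0.0006,-0.0079,0,0,0],[0.0072,0.0006,-0.0079,0,0,0],[0.0072,0.0006,-0.0079,0,0,0],[0.0072,0.0006,-0.0079,0,0,0],[0.0072,0.0006,-0.0079,0,0,0],[0.0072,0.0006,-0.0079,0,0,0],[0,0,0,0,0,0]]]'
python3 - <<'E'
from h import *
T,R=toolR(4.45,42);c=np.array([.5755,.2515,.0716]);delta(c+.045*R[:,2],T)
s=ctrl.observe();print(np.round(s["joints"],1),np.round(s["wrist_force"],2),np.round(s["wrist_torque"],2))
E
```

```text
clock: 3.32
eef_pos: [0.547, 0.2493, 0.1076]
orientation: [[-0.078, 0.739, 0.67], [0.997, 0.057, 0.053], [0.001, 0.672, -0.741]]
wrist_force: [-1.0, -0.0, -0.8]
gripper_width: 0.684
grasp_force: 0.0
dp [-0.0015 -0.0001 -0.0025] rotvec [-0.0013  0.0034 -0.0004] deg 0.2
[ -56.4   22.6   13.9  135.2  117.1   23.4 -153.5] [-0.96 -0.03 -0.83] [-0.15  0.67 -0.01]
```

```bash
python3 -m creep '[[[0,0,0,0,0,0],[0,0,0,0,0,0],[0,0,0,0,0,0],[0,0,0,0,0,0],[0,0,0,0,0,0],[0,0,0,0,0,0]]]' 0.0
python3 - <<'E'
from h import *
s=ctrl.observe();print(np.round(s["joints"],1),np.round(s["wrist_force"],2),np.round(s["wrist_torque"],2))
E
```

```text
clock: 4.08
eef_pos: [0.5456, 0.2483, 0.1057]
orientation: [[-0.078, 0.741, 0.667], [0.997, 0.058, 0.052], [-0.0, 0.669, -0.743]]
wrist_force: [-0.3, -0.7, -3.0]
gripper_width: 0.157
grasp_force: 30.0
[ -56.4   22.7   13.9  135.4  117.3   23.3 -153.7] [-0.26 -0.67 -3.03] [-0.17  1.1   0.03]
```

```bash
python3 -m creep '[[[0,0,0.01,0,0,0],[0.002,0,0.03,0,0,0],[0,0,0.04,0,0,0],[0,0,0.045,0,0,0],[0,0,0.045,0,0,0],[0,0,0.03,0,0,0],[0,0,0,0,0,0],[0,0,0,0,0,0]]]'
python3 - <<'E'
from h import *
s=ctrl.observe();print(np.round(s["joints"],1),np.round(s["wrist_force"],2),np.round(s["wrist_torque"],2))
L,t=pose([.5046,-.2263,np.radians(-8.2)])
T,R=toolR(-8.2,18);h=L@np.array([-.0234,0,.29])+t;print(h);delta(h,T,12)
E
```

```text
clock: 5.08
eef_pos: [0.5493, 0.247, 0.2894]
orientation: [[-0.074, 0.736, 0.673], [0.997, 0.059, 0.046], [-0.005, 0.674, -0.739]]
wrist_force: [0.1, -0.0, -3.3]
gripper_width: 0.157
grasp_force: 30.0
[-71.3   1.   27.5 127.3  58.3  30.1 -85.9] [ 0.11 -0.03 -3.27] [-0.12  1.15 -0.  ]
[ 0.48143924 -0.22296248  0.29      ]
dp [-0.0679 -0.47    0.0006] rotvec [ 0.02    0.426  -0.2155] deg 27.4
per row 12 [-0.0057 -0.0392  0.    ] [ 0.0017  0.0355 -0.018 ]
```

```bash
python3 -m creep '[[[0,-0.02,0.002,0.002,0.0426,-0.0216],[0,-0.035,0.002,0.002,0.0426,-0.0216],[-0.006,-0.042,0.002,0.002,0.0426,-0.0216],[-0.006,-0.042,0,0.002,0.0426,-0.0216],[-0.006,-0.042,0,0.002,0.0426,-0.0216],[-0.006,-0.042,0,0.002,0.0426,-0.0216],[-0.008,-0.042,0,0.002,0.0426,-0.0216],[-0.009,-0.042,0,0.002,0.0426,-0.0216],[-0.009,-0.042,0,0.002,0.0426,-0.0216],[-0.009,-0.042,0,0.002,0.0426,-0.0216]]]'
python3 -m creep '[[[-0.009,-0.04,0,0,0,0],[0,-0.025,0,0,0,0],[0,-0.014,0,0,0,0],[0,0,0,0,0,0],[0,0,0,0,0,0],[0,0,0,0,0,0]]]'
python3 - <<'E'
from h import *
s=ctrl.observe();print(np.round(s["joints"],1),np.round(s["wrist_force"],2),np.round(s["wrist_torque"],2))
L,t=pose([.5046,-.2263,np.radians(-8.2)])
T,R=toolR(-8.2,18);h=L@np.array([-.0234,0,.29])+t;delta(h,T)
a=imaging.read_camera("scene");b=imaging.read_camera("side")
m=np.zeros((600,800,3),np.uint8)
m[:,:440]=cv2.resize(a[105:255,110:220+0],(440,600),interpolation=cv2.INTER_CUBIC) if 0 else cv2.resize(a[70:250,115:247],(440,600),interpolation=cv2.INTER_CUBIC)
m[:,440:]=cv2.resize(b[170:370,240:360],(360,600),interpolation=cv2.INTER_CUBIC)
cv2.imwrite("pics/hover.png",m);cv2.imwrite("pics/hs.png",a);cv2.imwrite("pics/hb.png",b)
E
```

```text
clock: 6.32
eef_pos: [0.4894, -0.145, 0.2956]
orientation: [[0.145, 0.942, 0.303], [0.989, -0.138, -0.046], [-0.002, 0.307, -0.952]]
wrist_force: [0.6, 0.1, -2.3]
gripper_width: 0.157
grasp_force: 30.0
clock: 7.08
eef_pos: [0.4819, -0.2214, 0.2968]
orientation: [[0.142, 0.941, 0.307], [0.99, -0.135, -0.044], [0.001, 0.31, -0.951]]
wrist_force: [0.4, 0.5, -3.0]
gripper_width: 0.161
grasp_force: 30.0
[-60.8 -17.5  71.2 119.1  20.2  49.8  -6.8] [ 0.44  0.51 -3.05] [ 0.01  0.57 -0.06]
dp [-0.0005 -0.0016 -0.0068] rotvec [-0.0004  0.0009 -0.0005] deg 0.1
```

View pics/hover.png

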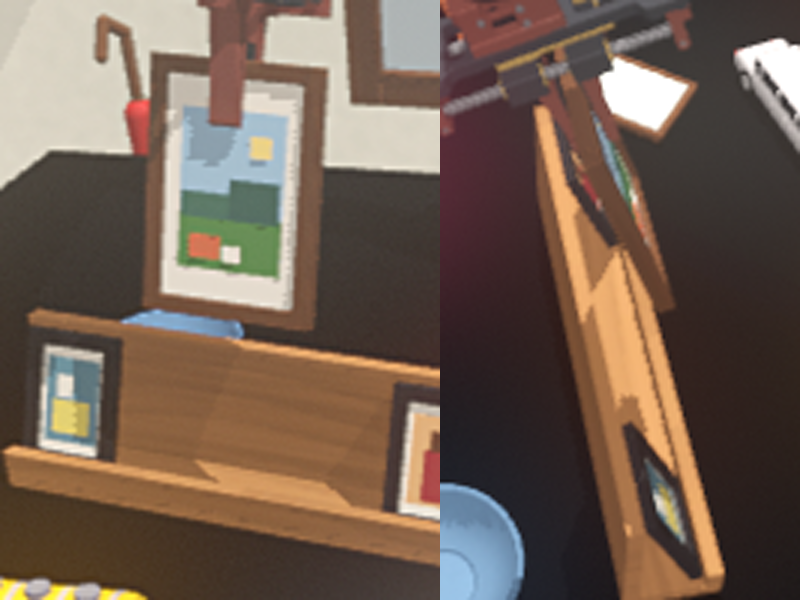

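The frame hangs above the ledge roughly mid-gap. Its scene-crop corners are (152,53), (328,70), (313,330) and (143,305), and its lower -y corner in the side crop is at (674,305). I check how it sits in the hand.

```bash
python3 - <<'E'
from h import *
fx=np.array([[7,-65,90],[7,65,90],[7,65,-90],[7,-65,-90]])/1e3
u1=uncrop([(152,53),(328,70),(313,329),(143,304)],115,70,10/3,10/3)
f2=np.array([[7,-65,-90],[-7,-65,-90]])/1e3;u2=uncrop([(674,304),(660,311)],240,170,3,3,440)
s=ctrl.observe();O=np.array(s["orientation"]);p=np.array(s["eef_pos"])
R0=np.c_[O[:,1],O[:,0],-O[:,2]]
def X(q): return R0@Ro.from_rotvec([q[3],q[4],0]).as_matrix(), p+R0@np.array([0,q[1],q[2]])
def r(q):
    R,t=X(q);return np.r_[(proj("scene",fx@R.T+t)-u1).ravel(),(proj("side",f2@R.T+t)-u2).ravel(),[(q[4])*50]]
q=least_squares(r,[0,0,-.045,0,0]);print("y,z mm",q.x[1:3]*1e3,"roll,pitch deg",np.degrees(q.x[3:]),q.fun.round(1))
R,t=X(q.x);L,lt=pose([.5046,-.2263,np.radians(-8.2)])
ff=t+R@[.007,0,-.09];bf=t+R@[-.007,0,-.09]
print("foot front/back in ledge mm",((ff-lt)@L*1e3).round(1),((bf-lt)@L*1e3).round(1))
E
```

```text
y,z mm [  4.84731561 -45.85453495] roll,pitch deg [-0.0437269 -0.2458187] [ 0.7 -0.9 -0.4 -1.  -0.9  0.9  0.8  1.1  0.5  0.3 -0.9  0.  -0.2]
foot front/back in ledge mm [ 26.2   6.3 170.2] [ 12.9   6.3 165.8]
```

```bash
cat >>h.py <<'E'
L,lt=pose([.5046,-.2263,np.radians(-8.2)])
G=np.array([0,.0048,-.0458])  # frame centre from TCP, frame axes
def frame_now():
    s=ctrl.observe();O=np.array(s["orientation"]);R=np.c_[O[:,1],O[:,0],-O[:,2]];return s,R,np.array(s["eef_pos"])+R@G
def target(xf,tilt,zb,n=1):   # front foot x, back foot z over the floor (m), ledge axes
    T,R=toolR(-8.2,tilt);b=zb+.012;zf=b+.014*np.sin(np.radians(tilt))
    c=L@np.array([xf,0,zf])+lt-R@[.007,0,-.09];delta(c-R@G,T,n)
def report():
    s,R,c=frame_now();ff=(c+R@[.007,0,-.09]-lt)@L*1e3;bf=(c+R@[-.007,0,-.09]-lt)@L*1e3
    print("t",round(s["clock"],2),"front foot",ff.round(1),"back foot",bf.round(1),"tilt",np.degrees(np.arctan2(-(L.T@R[:,2])[0],R[2,2])).round(2),
     "F ledge",(np.array(s["wrist_force"])@L).round(2),"T ledge",(np.array(s["wrist_torque"])@L).round(3),"J",np.round(s["joints"],1))
E
python3 - <<'E'
from h import *
report();target(.017,12,.06,6);target(.017,12,.012)
E
```

```text
t 7.17 front foot [ 25.8   6.3 170.1] back foot [ 12.5   6.3 165.7] tilt 18.07 F ledge [ 0.84 -0.33 -1.44] T ledge [-0.077  0.565 -0.02 ] J [-60.8 -17.6  71.2 119.   20.2  49.8  -6.8]
dp [ 0.004  -0.0068 -0.0907] rotvec [ 1.42e-02  1.05e-01 -1.00e-04] deg 6.1
per row 6 [ 0.0007 -0.0011 -0.0151] [ 0.0024  0.0175 -0.    ]
dp [ 0.004  -0.0068 -0.1387] rotvec [ 1.42e-02  1.05e-01 -1.00e-04] deg 6.1
```

```bash
python3 -m creep '[[[0.0007,-0.0011,-0.015,0.0024,0.0175,0],[0.0007,-0.0011,-0.015,0.0024,0.0175,0],[0.0007,-0.0011,-0.015,0.0024,0.0175,0],[0.0007,-0.0011,-0.015,0.0024,0.0175,0],[0.0007,-0.0011,-0.015,0.0024,0.0175,0],[0.0005,-0.0013,-0.0157,0.0024,0.0175,0],[0,0,0,0,0,0],[0,0,0,0,0,0]]]'
python3 - <<'E'
from h import *
report();target(.017,12,.015)
b=imaging.read_camera("side");a=imaging.read_camera("scene")
m=np.zeros((600,800,3),np.uint8)
m[:,:440]=cv2.resize(a[90:250,115:232],(440,600),interpolation=cv2.INTER_CUBIC)
m[:,440:]=cv2.resize(b[210:360,262:352],(360,600),interpolation=cv2.INTER_CUBIC)
cv2.imwrite("pics/low.png",m)
E
```

```text
clock: 8.18
eef_pos: [0.4605, -0.215, 0.23]
orientation: [[0.146, 0.962, 0.232], [0.989, -0.14, -0.042], [-0.008, 0.236, -0.972]]
wrist_force: [7.7, -1.2, -5.6]
gripper_width: 0.157
grasp_force: 30.0
t 8.18 front foot [-6.4  8.5 99.7] back foot [-20.    8.5  96.4] tilt 13.63 F ledge [ 7.76 -0.06 -5.64] T ledge [-0.212 -1.914  0.096] J [-72.8 -19.3  83.3 123.7  25.8  47.3 -11.7]
dp [ 0.0255 -0.0134 -0.0688] rotvec [0.0123 0.0269 0.0032] deg 1.7
```

View pics/low.png

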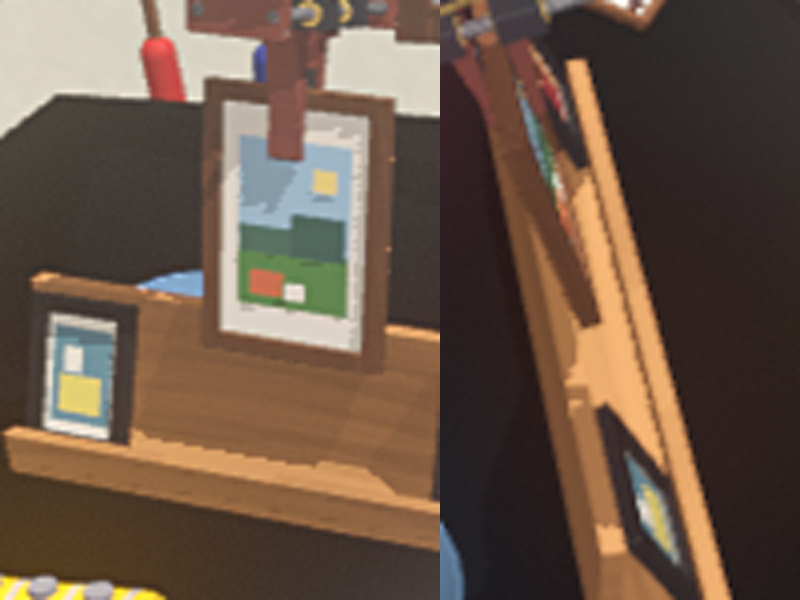

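The arm reached J2 and J3 limits and drifted back, so the picture's back presses lightly on the back board's top edge (side crop about (560,270), 8 N). I identify the kinematics from logged states to plan around the limits.

```bash
cat >kin.py <<'E'
import numpy as np,itertools
from scipy.optimize import least_squares
from scipy.spatial.transform import Rotation as Ro
D=[([-77.355,27.377,1.282,89.178,-.659,63.559,-4.761],[[-.946,.323,0],[.323,.946,-.002],[0,-.002,-1]],(.218,.638,.222)),
([-70.6,-6.8,16.8,132.2,57.9,39.,-90.8],[[-.079,.74,.668],[.997,.058,.053],[0,.67,-.742]],(.4757,.2445,.2998)),
([-65.3,13.6,18.2,138.6,98.3,24.,-136.3],[[-.08,.741,.667],[.997,.062,.051],[-.003,.669,-.744]],(.5024,.2454,.1521)),
([-56.4,22.7,13.9,135.4,117.3,23.3,-153.7],[[-.078,.741,.667],[.997,.058,.052],[0,.669,-.743]],(.5456,.2483,.1057)),
([-71.3,1,27.5,127.3,58.3,30.1,-85.9],[[-.074,.736,.673],[.997,.059,.046],[-.005,.674,-.739]],(.5493,.247,.2894)),
([-60.8,-17.5,71.2,119.1,20.2,49.8,-6.8],[[.142,.941,.307],[.99,-.135,-.044],[.001,.31,-.951]],(.4819,-.2214,.2968)),
([-72.8,-19.3,83.3,123.7,25.8,47.3,-11.7],[[.146,.962,.232],[.989,-.14,-.042],[-.008,.236,-.972]],(.4605,-.215,.23))]
AX='zyzyzyz'
def rots(q,sg,off):
    R=np.eye(3);out=[R]
    for i in range(7):
        R=R@Ro.from_euler(AX[i],np.radians(sg[i]*q[i]+off[i])).as_matrix();out.append(R)
    return out
E
python3 - <<'E'
from kin import *
best=[]
for s in itertools.product([1,-1],repeat=4):
    sg=[s[0],1,s[1],1,s[2],1,s[3]]
    for o0 in np.linspace(-150,180,4):
        def r(o):
            off=[o[0],0,0,0,0,0,o[1]]
            return np.concatenate([Ro.from_matrix(rots(q,sg,off)[7]@np.array(R).T).as_rotvec() for q,R,p in D])
        z=least_squares(r,[o0,0]);best.append((z.cost,sg,z.x.round(2)))
best.sort(key=lambda b:b[0])
for b in best[:4]:print(b)
c,sg,o=best[0];off=[o[0],0,0,0,0,0,o[1]]
# links: z offsets after base, j2(->elbow), j4(->wrist), j6(->tcp), x offsets at elbow/wrist
A=[];y=[]
for q,R,p in D:
    r=rots(q,sg,off);A.append(np.c_[r[0][:,2],r[2][:,2],r[4][:,2],r[6][:,2],r[1][:,0],r[3][:,0],r[5][:,0],r[6][:,0]]);y.append(p)
A=np.vstack(A);y=np.concatenate(y)
x,_,rk,sv=np.linalg.lstsq(A,y,rcond=None);print(x.round(4),rk,sv.round(2),(A@x-y).round(4))
x,_,rk,sv=np.linalg.lstsq(A[:,:4],y,rcond=None);print(x.round(4),(A[:,:4]@x-y).round(4))
E
```

```text
(np.float64(3.6867861448462907e-06), [-1, 1, -1, 1, -1, 1, -1], array([4.000e-02, 9.004e+01]))
(np.float64(3.686786144848779e-06), [-1, 1, -1, 1, -1, 1, -1], array([4.000e-02, 9.004e+01]))
(np.float64(3.686786144868956e-06), [-1, 1, -1, 1, -1, 1, -1], array([360.04,  90.04]))
(np.float64(3.686786145071138e-06), [-1, 1, -1, 1, -1, 1, -1], array([4.000e-02, 9.004e+01]))
[ 0.3612  0.5607  0.5468  0.3863 -0.04   -0.0233  0.0193  0.007 ] 8 [5.14 4.47 2.53 1.57 0.53 0.46 0.44 0.22] [-0.0608  0.0132 -0.0002 -0.0042  0.0015  0.0009 -0.0005 -0.0057 -0.0013
 -0.0003  0.0056  0.0005  0.0031 -0.0014  0.0012  0.0035  0.0041  0.0021
 -0.0008 -0.0036 -0.0033]
[0.34   0.5486 0.4575 0.4195] [-0.0639  0.0045 -0.0187 -0.006   0.0225  0.0067 -0.0001  0.0342  0.0082
  0.0051  0.0422  0.0079 -0.0032  0.0289  0.0066 -0.0109  0.0402 -0.0059
 -0.0188  0.0329 -0.0048]
```

```bash
python3 - <<'E'
from kin import *
sg=[-1,1,-1,1,-1,1,-1];off=[0,0,0,0,0,0,90]
for cols in ["0z 2z 4z 6z 2y 4y 6y","0z 2z 4z 6z 2y 4y 6y 2x 4x 6x","0z 2z 4z 6z 2y 4y 1x 3x 5x"]:
    A=[];y=[]
    for q,R,p in D:
        r=rots(q,sg,off);A.append(np.c_[tuple(r[int(c[0])][:,'xyz'.index(c[1])] for c in cols.split())]);y.append(p)
    A=np.vstack(A);y=np.concatenate(y)
    x,_,rk,sv=np.linalg.lstsq(A,y,rcond=None);print(cols,x.round(4),sv.round(2)[-3:],np.abs(A@x-y).max().round(4),np.sqrt(np.mean((A@x-y)**2)).round(4))
E
```

```text
0z 2z 4z 6z 2y 4y 6y [ 0.2862  0.5422  0.4722  0.3353 -0.0313 -0.0305 -0.0008] [0.82 0.73 0.28] 0.0004 0.0002
0z 2z 4z 6z 2y 4y 6y 2x 4x 6x [ 2.861e-01  5.414e-01  4.733e-01  3.340e-01 -3.120e-02 -3.030e-02
 -1.100e-03 -0.000e+00 -4.000e-04  9.000e-04] [0.37 0.3  0.15] 0.0003 0.0001
0z 2z 4z 6z 2y 4y 1x 3x 5x [ 2.852e-01  5.435e-01  4.703e-01  3.374e-01 -3.160e-02 -3.090e-02
  2.000e-04  2.000e-04 -1.500e-03] [0.41 0.3  0.22] 0.0007 0.0002
```

```bash
cat >>kin.py <<'E'
sg=[-1,1,-1,1,-1,1,-1];off=[0,0,0,0,0,0,90]
LK=dict(z0=.2862,z2=.5422,z4=.4722,z6=.3353,y2=-.0313,y4=-.0305,y6=-.0008)
LO=np.array([-169.35,-19.33,-80.79,13.8,-78.32,9.67,-169.56]);HI=np.array([169.35,120.38,83.38,139.57,258.32,109.79,169.56])
def fk(q):
    r=rots(q,sg,off);p=np.zeros(3)
    for k,v in LK.items(): p=p+v*r[int(k[1])][:,'xyz'.index(k[0])]
    return p,r[7]
def jac(q):
    p,R=fk(q);J=np.zeros((6,7))
    for i in range(7):
        d=np.array(q,float);d[i]+=.01;p2,R2=fk(d);J[:3,i]=(p2-p)/np.radians(.01);J[3:,i]=Ro.from_matrix(R2@R.T).as_rotvec()/np.radians(.01)
    return J
def ik(q,p,R,lam=.01,it=60):
    q=np.array(q,float)
    for _ in range(it):
        pc,Rc=fk(q);e=np.r_[p-pc,Ro.from_matrix(R@Rc.T).as_rotvec()]
        if np.linalg.norm(e)<1e-5:break
        J=jac(q);free=np.ones(7,bool)
        for _ in range(3):
            Jf=J[:,free];dq=np.zeros(7);dq[free]=np.degrees(Jf.T@np.linalg.solve(Jf@Jf.T+lam**2*np.eye(6),e))
            bad=free&(((q>=HI-.01)&(dq>0))|((q<=LO+.01)&(dq<0)))
            if not bad.any():break
            free&=~bad
        q=np.clip(q+dq,LO,HI)
    return q,np.linalg.norm(e)
def run(q,rows,sub=5,p=None,R=None):
    if p is None:p,R=fk(q)
    for r in rows:
        for _ in range(sub):
            p=p+np.array(r[:3])/sub;R=Ro.from_rotvec(np.array(r[3:])/sub).as_matrix()@R;q,e=ik(q,p,R)
    return q,e,p,R
E
python3 - <<'E'
from kin import *
q=D[0][0]
q,e,*_=run(q,[[0.0258,-0.0395,.0077,0.0476,-0.0613,-0.1109]]*10);print("B",q.round(1),e,D[1][0])
q,e,*_=run(D[1][0],[[.0054,0,-.0295,0,0,0]]*5);print("C",q.round(1),e,D[2][0])
q,e,*_=run(D[3][0],[[0,0,.04,0,0,0]]*4+[[.002,0,.025,0,0,0]]);print("E",q.round(1),e,D[4][0])
q,e,*_=run(D[4][0],[[-.0057,-.0392,.0006,.002,.0426,-.0216]]*10+[[-.009,-.079,0,0,0,0]]);print("F",q.round(1),e,D[5][0])
q,e,*_=run(D[5][0],[[0.0007,-0.0011,-0.015,0.0024,0.0175,0]]*6);print("G",q.round(1),e,D[6][0])
# feasible self-motion at the placing pose
from h import toolR
T,_=toolR(-8.2,12);p0=np.array(D[6][2])+[.0255,-.0134,-.0688]
print("place",p0)
for q3 in range(-80,84,16):
  for q1 in(-60,-20,20,60):
    qq,e=ik([q1,20,q3,110,0,50,0],p0,T,it=200)
    if e<1e-4: print(qq.round(0),end=" ");
E
```

```text
B [-71.6  -6.9  17.9 132.3  58.1  39.  -90.9] 9.90553931919644e-08 [-70.6, -6.8, 16.8, 132.2, 57.9, 39.0, -90.8]
C [ -65.3   13.6   18.4  138.8   99.2   23.8 -137.2] 1.3639769549609674e-06 [-65.3, 13.6, 18.2, 138.6, 98.3, 24.0, -136.3]
E [-67.8   0.8  24.  127.   57.   30.1 -84.7] 2.2049367809058497e-07 [-71.3, 1, 27.5, 127.3, 58.3, 30.1, -85.9]
F [-62.9 -19.3  72.1 119.   22.9  50.6  -9.1] 2.2511943390362131e-07 [-60.8, -17.5, 71.2, 119.1, 20.2, 49.8, -6.8]
G [-73.1 -19.3  83.4 123.3  25.1  48.7 -11.2] 0.04228405898517461 [-72.8, -19.3, 83.3, 123.7, 25.8, 47.3, -11.7]
place [ 0.486  -0.2284  0.1612]
[-15.  16.  42. 122. -24.  36.  34.] [ 80.  34. -77. 117.  45.  50. -28.] [ 66.  21. -54. 117.  25.  40. -11.] [ 71.  25. -62. 117.  31.  42. -16.] [ 70.  24. -61. 117.  30.  42. -15.] [ 75.  27. -67. 117.  36.  44. -20.] [ 61.  20. -48. 118.  21.  39.  -7.] [ 24.  13.  -5. 120.  -2.  35.  13.] [ 46.  16. -30. 119.  10.  36.   2.] [ 54.  17. -39. 118.  15.  37.  -2.] [ 56.  18. -41. 118.  16.  37.  -3.] [-31.  23.  64. 123. -40.  41.  50.] [ 21.  13.  -1. 120.  -4.  35.  15.] [ 38.  15. 
[... 287 characters left out ...]
39.  15. -22. 119.   6.  36.   6.] [-37.  37.  80. 123. -57.  53.  66.] [  2.  13.  21. 121. -13.  35.  24.] [ 16.  13.   4. 120.  -6.  35.  17.] [ 33.  14. -15. 119.   2.  35.   9.] [-33.  26.  68. 123. -44.  44.  55.] [ -3.  14.  26. 122. -16.  35.  26.] [  6.  13.  17. 121. -11.  35.  22.] [ 16.  13.   5. 121.  -6.  35.  17.] [-29.  22.  61. 123. -38.  40.  48.] [ -9.  15.  34. 122. -19.  36.  30.] [-17.  16.  44. 122. -25.  37.  35.] [-18.  17.  46. 122. -26.  37.  37.] [-23.  18.  52. 123. -30.  38.  41.] [-23.  18.  52. 123. -30.  38.  41.] [-29.  22.  61. 123. -37.  40.  48.] [-30.  23.  63. 123. -39.  41.  49.] [-18.  16.  45. 122. -26.  37.  36.] [ 58.  18. -44. 118.  18.  38.  -5.]
```

```bash
cat >search.py <<'E'
from kin import *
from h import toolR
import sys
from multiprocessing import Pool
def seg(q,p,R,p2,R2,step=.03,ang=.08):
    n=max(2,int(np.ceil(max(np.linalg.norm(p2-p)/step,Ro.from_matrix(R2@R.T).magnitude()/ang))))
    w=Ro.from_matrix(R2@R.T).as_rotvec()/n;d=(p2-p)/n;m=99;E=0
    for i in range(n):
        p=p+d;R=Ro.from_rotvec(w).as_matrix()@R;q,e=ik(q,p,R,it=15);E=max(E,e);m=min(m,(q-LO)[[0,1,2,3,5,6]].min(),(HI-q)[[0,1,2,3,5,6]].min())
    return q,p,R,m,E,n
PL=np.array([.486,-.228,.145]);TP=toolR(-8.2,14)[0]
def go(way,q0,v=0):
    q=np.array(q0,float);p,R=fk(q);mm=[];E=0;N=0
    for x in way:
        T=toolR(x[3],x[4])[0];q,p,R,m,e,n=seg(q,p,R,np.array(x[:3]),T);mm.append(m);E=max(E,e);N+=n
        if v:print(np.round(x,3),q.round(1),"margin",round(m,1),"err",round(e,4),n)
        if e>2e-3:return -9,q,N
    return min(mm[1:]),q,N
END=[[.486,-.228,.31,-8.2,12],[.486,-.228,.145,-8.2,14]]
U=[.482,-.216,.30,-8.2,14]
def f(seed):
    g=np.random.default_rng(seed);w=[[g.uniform(.42,.8),g.uniform(-.4,.35),g.uniform(.31,.5),-8.2+g.uniform(-40,40),g.uniform(-10,45)] for _ in range(g.integers(1,4))]
    way=[U]+w+END;r=go(way,D[6][0]);return r[0],abs(r[1][2]),seed,way,r[2]
if __name__=="__main__":
    with Pool() as P: rs=P.map(f,range(400),chunksize=4)
    rs.sort(key=lambda r:(-min(r[0],3),r[1]))
    for r in rs[:4]:
        print(r[:3],r[4]);go(r[3],D[6][0],1)
E
nproc; export OMP_NUM_THREADS=1; time timeout 500 python3 search.py
```

```text
4
(np.float64(3.577338790904278), np.float64(33.74010258322682), 131) 48
[ 0.482 -0.216  0.3   -8.2   14.   ] [-67.9 -19.2  75.6 116.3  22.3  55.9  -9.6] margin 0.1 err 0.0 3
[ 6.4800e-01 -1.0000e-03  3.3800e-01 -4.1657e+01  4.4205e+01] [-63.2  10.8  43.8 113.7  45.8  45.9 -92.2] margin 3.6 err 0.0 10
[7.5900e-01 3.3000e-02 4.3100e-01 2.2286e+01 3.3251e+01] [-22.8  13.7  25.4  90.5 -24.5  48.1  34.4] margin 22.9 err 0.0 15
[ 0.486 -0.228  0.31  -8.2   12.   ] [-16.5   2.3  38.3 112.   -5.1  54.6  16.1] margin 21.6 err 0.0 14
[ 0.486 -0.228  0.145 -8.2   14.   ] [ -8.5  15.5  33.7 124.3 -23.9  31.2  34.4] margin 15.3 err 0.0 6
(np.float64(3.0059852639219216), np.float64(41.228423949120376), 13) 62
[ 0.482 -0.216  0.3   -8.2   14.   ] [-67.9 -19.2  75.6 116.3  22.3  55.9  -9.6] margin 0.1 err 0.0 3
[  0.745   0.208   0.36  -42.024  42.056] [-73.4  36.6  59.   87.6   9.3  53.5 -71.8] margin 3.0 err 0.0 17
[ 0.653 -0.398  0.483 30.584  5.746] [ 11.3  33.9  37.4  52.9 -25.5  96.6  70.5] margin 13.2 err 0.0 21
[ 0.729 -0.338  0.393 17.216 12.48 ] [  3.5  34.2  37.8  64.9 -30.5  79.9  55.7]
[... 870 characters left out ...]
29.164623004930313), 209) 54
[ 0.482 -0.216  0.3   -8.2   14.   ] [-67.9 -19.2  75.6 116.3  22.3  55.9  -9.6] margin 0.1 err 0.0 3
[  0.642   0.115   0.312 -37.098  30.752] [-74.8  19.6  57.4 106.2  13.   46.9 -66.1] margin 3.0 err 0.0 13
[  0.708   0.132   0.331 -20.517  36.443] [-68.3  19.1  51.9 104.8  14.8  36.  -52.1] margin 26.3 err 0.0 4
[ 0.779 -0.365  0.369 25.894 14.465] [ 14.2  39.6  24.   55.2 -27.6  80.6  60.8] margin 25.5 err 0.0 17
[ 0.486 -0.228  0.31  -8.2   12.   ] [-11.3   2.4  32.8 111.8  -4.9  54.6  15.7] margin 21.7 err 0.0 11
[ 0.486 -0.228  0.145 -8.2   14.   ] [ -4.7  14.9  29.2 124.1 -21.2  30.8  31.7] margin 15.5 err 0.0 6
real	0m13.168s
user	0m49.173s
sys	0m0.108s
```

```bash
python3 -m creep '[[[0.004,0,0.016,0,0,0],[0.004,0,0.018,0,0,0],[0.005,0,0.018,0,0,0],[0.006,0,0.018,0,0,0],[0,0,0,0,0,0]]]'
python3 - <<'E'
from h import *
report();delta([.648,-.001,.338],toolR(-41.66,44.2)[0],10)
E
```

```text
clock: 8.9
eef_pos: [0.4774, -0.2147, 0.2993]
orientation: [[0.147, 0.963, 0.227], [0.989, -0.141, -0.042], [-0.009, 0.23, -0.973]]
wrist_force: [-0.3, 0.3, -2.8]
gripper_width: 0.161
grasp_force: 30.0
t 8.9 front foot [  9.5  11.1 168.7] back foot [ -4.1  11.2 165.5] tilt 13.31 F ledge [-0.34  0.24 -2.81] T ledge [-0.077  0.391  0.065] J [-67.6 -18.7  75.1 116.5  22.3  56.5  -9.9]
dp [0.1706 0.2137 0.0387] rotvec [-0.2236 -0.4987 -0.5635] deg 45.0
per row 10 [0.0171 0.0214 0.0039] [-0.0224 -0.0499 -0.0563]
```

```bash
python3 -m creep '[[[0.0171,0.0214,0.0039,-0.0224,-0.0499,-0.0563],[0.0171,0.0214,0.0039,-0.0224,-0.0499,-0.0563],[0.0171,0.0214,0.0039,-0.0224,-0.0499,-0.0563],[0.0171,0.0214,0.0039,-0.0224,-0.0499,-0.0563],[0.0171,0.0214,0.0039,-0.0224,-0.0499,-0.0563],[0.0171,0.0214,0.0039,-0.0224,-0.0499,-0.0563],[0.0171,0.0214,0.0039,-0.0224,-0.0499,-0.0563],[0.0171,0.0214,0.0039,-0.0224,-0.0499,-0.0563],[0.0171,0.0214,0.0039,-0.0224,-0.0499,-0.0563],[0.0171,0.0214,0.0039,-0.0224,-0.0499,-0.0563]]]'
python3 - <<'E'
from h import *
report();delta([.759,.033,.431],toolR(22.3,33.25)[0],15)
E
```

```text
clock: 10.15
eef_pos: [0.6475, -0.0001, 0.3362]
orientation: [[0.665, 0.536, 0.519], [0.747, -0.477, -0.464], [-0.001, 0.697, -0.717]]
wrist_force: [0.1, -0.7, -1.6]
gripper_width: 0.156
grasp_force: 30.0
t 10.15 front foot [194.8 193.2 243.6] back foot [186.4 198.7 233.9] tilt 38.96 F ledge [ 0.17 -0.69 -1.63] T ledge [ 0.52   1.049 -0.035] J [-63.5  11.   44.  113.8  45.7  45.8 -92.3]
dp [0.1115 0.0331 0.0948] rotvec [0.0353 0.1974 1.1135] deg 64.8
per row 15 [0.0074 0.0022 0.0063] [0.0024 0.0132 0.0742]
```

Joints match the simulation closely. I continue with the next 15 rows.

```bash
python3 -m creep '[[[0.0074,0.0022,0.0063,0.0024,0.0132,0.0742],[0.0074,0.0022,0.0063,0.0024,0.0132,0.0742],[0.0074,0.0022,0.0063,0.0024,0.0132,0.0742],[0.0074,0.0022,0.0063,0.0024,0.0132,0.0742],[0.0074,0.0022,0.0063,0.0024,0.0132,0.0742],[0.0074,0.0022,0.0063,0.0024,0.0132,0.0742],[0.0074,0.0022,0.0063,0.0024,0.0132,0.0742],[0.0074,0.0022,0.0063,0.0024,0.0132,0.0742]]]'
python3 -m creep '[[[0.0074,0.0022,0.0063,0.0024,0.0132,0.0742],[0.0074,0.0022,0.0063,0.0024,0.0132,0.0742],[0.0074,0.0022,0.0063,0.0024,0.0132,0.0742],[0.0074,0.0022,0.0063,0.0024,0.0132,0.0742],[0.0074,0.0022,0.0063,0.0024,0.0132,0.0742],[0.0074,0.0022,0.0063,0.0024,0.0132,0.0742],[0.0074,0.0022,0.0063,0.0024,0.0132,0.0742]]]'
python3 - <<'E'
from h import *
report();delta([.486,-.228,.31],toolR(-8.2,12)[0],14)
E
```

```text
clock: 11.15
eef_pos: [0.7062, 0.0169, 0.386]
orientation: [[0.128, 0.783, 0.609], [0.991, -0.084, -0.101], [-0.028, 0.616, -0.787]]
wrist_force: [0.1, -0.1, -2.8]
gripper_width: 0.158
grasp_force: 30.0
clock: 12.02
eef_pos: [0.7583, 0.0321, 0.4297]
orientation: [[-0.382, 0.776, 0.502], [0.924, 0.319, 0.21], [0.003, 0.544, -0.839]]
wrist_force: [0.5, -0.2, -2.1]
gripper_width: 0.156
grasp_force: 30.0
t 12.03 front foot [280.3 337.  319.6] back foot [270.2 331.1 312. ] tilt 29.1 F ledge [ 0.53 -0.13 -2.09] T ledge [-0.523  0.781  0.005] J [-22.8  13.8  25.7  90.4 -24.9  48.5  34.9]
dp [-0.2723 -0.2601 -0.1197] rotvec [-0.0486  0.3672 -0.5288] deg 37.0
per row 14 [-0.0195 -0.0186 -0.0085] [-0.0035  0.0262 -0.0378]
```

```bash
python3 -m creep '[[[-0.0195,-0.0186,-0.0085,-0.0035,0.0262,-0.0378],[-0.0195,-0.0186,-0.0085,-0.0035,0.0262,-0.0378],[-0.0195,-0.0186,-0.0085,-0.0035,0.0262,-0.0378],[-0.0195,-0.0186,-0.0085,-0.0035,0.0262,-0.0378],[-0.0195,-0.0186,-0.0085,-0.0035,0.0262,-0.0378],[-0.0195,-0.0186,-0.0085,-0.0035,0.0262,-0.0378],[-0.0195,-0.0186,-0.0085,-0.0035,0.0262,-0.0378]]]'
python3 -m creep '[[[-0.0195,-0.0186,-0.0085,-0.0035,0.0262,-0.0378],[-0.0195,-0.0186,-0.0085,-0.0035,0.0262,-0.0378],[-0.0195,-0.0186,-0.0085,-0.0035,0.0262,-0.0378],[-0.0195,-0.0186,-0.0085,-0.0035,0.0262,-0.0378],[-0.0195,-0.0186,-0.0085,-0.0035,0.0262,-0.0378],[-0.0195,-0.0186,-0.0085,-0.0035,0.0262,-0.0378],[-0.0195,-0.0186,-0.0085,-0.0035,0.0262,-0.0378],[0,0,0,0,0,0],[0,0,0,0,0,0]]]'
python3 - <<'E'
from h import *
report();target(.017,12,.06)
a=imaging.read_camera("scene");b=imaging.read_camera("side")
m=np.zeros((600,800,3),np.uint8)
m[:,:440]=cv2.resize(a[70:250,115:247],(440,600),interpolation=cv2.INTER_CUBIC)
m[:,440:]=cv2.resize(b[170:370,240:360],(360,600),interpolation=cv2.INTER_CUBIC)
cv2.imwrite("pics/hover2.png",m)
E
```

```text
clock: 12.9
eef_pos: [0.6212, -0.0987, 0.3723]
orientation: [[-0.12, 0.917, 0.379], [0.992, 0.101, 0.069], [0.025, 0.385, -0.923]]
wrist_force: [0.5, 0.3, -3.6]
gripper_width: 0.155
grasp_force: 30.0
clock: 14.02
eef_pos: [0.4865, -0.2273, 0.3133]
orientation: [[0.144, 0.967, 0.21], [0.99, -0.14, -0.032], [-0.002, 0.213, -0.977]]
wrist_force: [0.7, 0.3, -3.0]
gripper_width: 0.156
grasp_force: 30.0
t 14.03 front foot [ 18.    0.9 182.1] back foot [  4.3   0.9 179.2] tilt 12.28 F ledge [ 0.62  0.41 -2.98] T ledge [-0.017  0.4   -0.005] J [-16.9   1.9  38.5 112.   -4.7  54.7  15.5]
dp [-0.0005 -0.0011 -0.1071] rotvec [0.0025 0.0046 0.0009] deg 0.3
```

View pics/hover2.png

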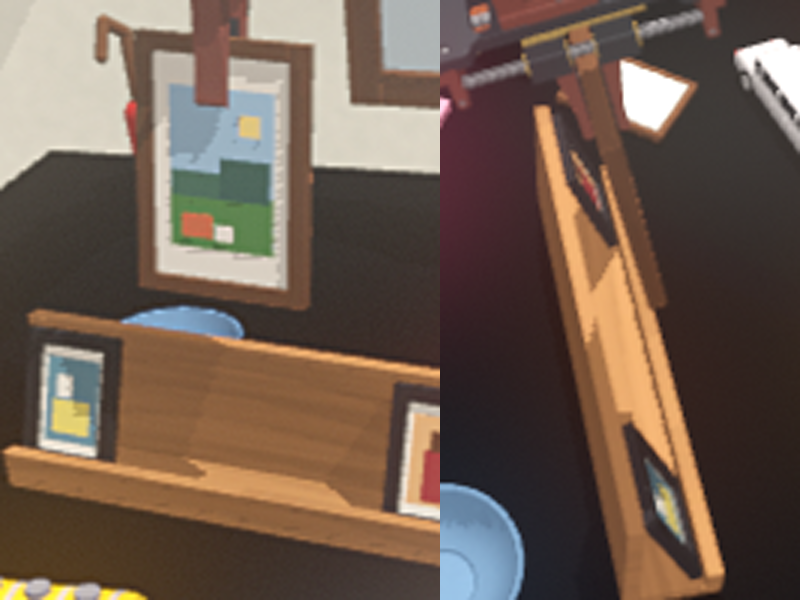

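The frame still sits upright in the hand. Its scene-crop corners are (135,28), (313,45), (310,306) and (139,286), with the side corner at (666,300). I refit the hand offset.

```bash
python3 - <<'E'
from h import *
fx=np.array([[7,-65,90],[7,65,90],[7,65,-90],[7,-65,-90]])/1e3
u1=uncrop([(135,28),(313,45),(310,306),(139,286)],115,70,10/3,10/3)
f2=np.array([[7,-65,-90],[-7,-65,-90]])/1e3;u2=uncrop([(666,300),(654,307)],240,170,3,3,440)
s,R0,_=frame_now();p=np.array(s["eef_pos"])
def X(q): return R0@Ro.from_rotvec([q[3],q[4],0]).as_matrix(), p+R0@np.array([0,q[1],q[2]])
def r(q):
    R,t=X(q);return np.r_[(proj("scene",fx@R.T+t)-u1).ravel(),(proj("side",f2@R.T+t)-u2).ravel(),[(q[4])*50]]
q=least_squares(r,[0,0,-.045,0,0]);print("y,z mm",q.x[1:3]*1e3,"roll,pitch deg",np.degrees(q.x[3:]),q.fun.round(1))
report()
E
python3 -m creep '[[[0,0,-0.02,0,0,0],[0,-0.001,-0.025,0,0,0],[0,0,-0.025,0,0,0],[0,0,-0.025,0,0,0],[0,0,-0.01,0,0,0],[0,0,0,0,0,0],[0,0,0,0,0,0]]]'
python3 -c "
from h import *
report();target(.017,12,.015)"
```

```text
y,z mm [  4.47010588 -44.87556518] roll,pitch deg [ 0.40088145 -0.64173798] [ 0.6 -0.3 -0.5 -0.8 -0.9  1.   1.1  0.1  0.8  0.5 -1.5 -0.1 -0.6]
t 14.12 front foot [ 18.2   1.3 182.2] back foot [  4.5   1.3 179.3] tilt 12.29 F ledge [ 0.17  0.68 -3.31] T ledge [-0.073  0.35  -0.003] J [-16.9   1.9  38.5 112.   -4.7  54.7  15.5]
clock: 15.0
eef_pos: [0.4868, -0.2289, 0.2092]
orientation: [[0.144, 0.967, 0.211], [0.99, -0.14, -0.033], [-0.002, 0.214, -0.977]]
wrist_force: [0.5, 0.2, -2.6]
gripper_width: 0.156
grasp_force: 30.0
t 15.0 front foot [18.6 -0.6 78. ] back foot [ 5.  -0.6 75. ] tilt 12.35 F ledge [ 0.49  0.31 -2.65] T ledge [-0.098  0.386  0.021] J [-13.4  10.2  38.  119.6 -14.3  41.2  25.1]
dp [-0.0008  0.0004 -0.0479] rotvec [0.003  0.0057 0.0012] deg 0.4
```

```bash
python3 -m creep '[[[0,0,-0.012,0,0,0],[0,0,-0.012,0,0,0],[0,0,-0.012,0,0,0],[0,0,-0.011,0,0,0],[0,0,-0.004,0,0,0],[0,0,0,0,0,0],[0,0,0,0,0,0]]]'
python3 -c "
from h import *
report();report()"
python3 -m creep '[[[0,0,-0.003,0,0,0],[0,0,-0.003,0,0,0],[0,0,0,0,0,0],[0,0,0,0,0,0]]]'
python3 -c "
from h import *
report()"
```

```text
clock: 15.88
eef_pos: [0.4863, -0.2288, 0.1575]
orientation: [[0.144, 0.967, 0.21], [0.99, -0.14, -0.033], [-0.002, 0.213, -0.977]]
wrist_force: [-0.2, 0.5, -2.8]
gripper_width: 0.158
grasp_force: 30.0
t 15.88 front foot [18.  -0.6 26.3] back foot [ 4.3 -0.6 23.3] tilt 12.29 F ledge [-0.31  0.43 -2.82] T ledge [-0.022  0.376 -0.018] J [ -9.9  15.1  35.2 122.4 -20.8  34.9  31.2]
t 15.88 front foot [18.  -0.6 26.3] back foot [ 4.3 -0.6 23.3] tilt 12.29 F ledge [-0.31  0.43 -2.82] T ledge [-0.022  0.376 -0.018] J [ -9.9  15.1  35.2 122.4 -20.8  34.9  31.2]
clock: 16.38
eef_pos: [0.486, -0.2286, 0.1512]
orientation: [[0.144, 0.967, 0.21], [0.99, -0.14, -0.032], [-0.002, 0.212, -0.977]]
wrist_force: [0.5, 0.6, -2.3]
gripper_width: 0.161
grasp_force: 30.0
t 16.38 front foot [17.6 -0.5 19.9] back foot [ 3.9 -0.5 17. ] tilt 12.25 F ledge [ 0.39  0.71 -2.28] T ledge [-0.1    0.38  -0.021] J [ -9.4  15.7  34.7 122.7 -21.6  34.1  32. ]
```

```bash
for i in 1 2; do echo; done; python3 -m creep '[[[0,0,-0.0015,0,0,0],[0,0,-0.0015,0,0,0],[0,0,0,0,0,0],[0,0,0,0,0,0]]]'
python3 -m creep '[[[0,0,-0.001,0,0,0],[0,0,0,0,0,0],[0,0,0,0,0,0]]]'
python3 -m creep '[[[0,0,-0.001,0,0,0],[0,0,0,0,0,0],[0,0,0,0,0,0]]]'
python3 -c "
from h import *
report()"
```

```text
clock: 16.88
eef_pos: [0.486, -0.2286, 0.1482]
orientation: [[0.144, 0.967, 0.21], [0.99, -0.14, -0.032], [-0.002, 0.212, -0.977]]
wrist_force: [-0.3, 0.6, -2.9]
gripper_width: 0.16
grasp_force: 30.0
clock: 17.25
eef_pos: [0.486, -0.2286, 0.1472]
orientation: [[0.144, 0.967, 0.21], [0.99, -0.14, -0.032], [-0.002, 0.212, -0.977]]
wrist_force: [-0.3, -0.5, -2.7]
gripper_width: 0.159
grasp_force: 30.0
clock: 17.62
eef_pos: [0.486, -0.2286, 0.1462]
orientation: [[0.144, 0.967, 0.21], [0.99, -0.14, -0.032], [-0.002, 0.212, -0.977]]
wrist_force: [-0.3, -0.6, -2.4]
gripper_width: 0.156
grasp_force: 30.0
t 17.62 front foot [17.6 -0.5 15. ] back foot [ 3.9 -0.4 12. ] tilt 12.25 F ledge [-0.19 -0.59 -2.35] T ledge [-0.075  0.425 -0.028] J [ -9.   16.2  34.3 123.  -22.2  33.5  32.6]
```

```bash
python3 -m creep '[[[0,0,-0.001,0,0,0],[0,0,0,0,0,0]]]' | sed -n '1p;4p'
python3 -m creep '[[[0,0,-0.001,0,0,0],[0,0,0,0,0,0]]]'| sed -n '1p;4p'
python3 -m creep '[[[0,0,-0.001,0,0,0],[0,0,0,0,0,0]]]'| sed -n '1p;4p'
python3 -c "
from h import *
report()"
```

```text
clock: 17.88
wrist_force: [-0.3, -0.1, -2.1]
clock: 18.12
wrist_force: [-1.8, 1.0, 6.9]
clock: 18.38
wrist_force: [-4.4, 1.9, 14.1]
t 18.38 front foot [19.9 -1.  14. ] back foot [ 6.2 -1.  11. ] tilt 12.48 F ledge [-4.61  1.24 14.09] T ledge [0.184 0.576 0.064] J [ -8.7  16.3  34.1 123.  -22.7  33.2  33. ]
```

```bash
python3 -m creep '[[[0,0,0.0015,0,0,0],[0,0,0,0,0,0],[0,0,0,0,0,0]]]' | sed -n '1,2p;4p'
python3 -c "
from h import *
report()"
```

```text
clock: 18.75
eef_pos: [0.4865, -0.2289, 0.1452]
wrist_force: [-1.6, -0.5, 6.4]
t 18.75 front foot [18.3 -0.6 14. ] back foot [ 4.6 -0.6 11. ] tilt 12.32 F ledge [-1.48 -0.71  6.38] T ledge [-0.02   0.325  0.028] J [ -8.9  16.3  34.2 123.  -22.5  33.3  32.8]
```

```bash
python3 -m creep '[[[0,0,0.0008,0,0,0],[0.001,-0.00014,0,0,0,0],[0.001,-0.00014,0,0,0,0],[0,0,0,0,0,0]]]' | sed -n '1,2p;4p'
python3 -m creep '[[[0.001,-0.00014,0,0,0,0],[0.001,-0.00014,0,0,0,0],[0,0,0,0,0,0]]]' | sed -n '1,2p;4p'
python3 -c "
from h import *
report()"
```

```text
clock: 19.25
eef_pos: [0.4879, -0.2289, 0.1453]
wrist_force: [-0.6, -0.1, 0.6]
clock: 19.62
eef_pos: [0.4901, -0.2291, 0.1454]
wrist_force: [-0.8, 0.1, -1.3]
t 19.62 front foot [21.7 -0.4 14.1] back foot [ 8.  -0.3 11.1] tilt 12.24 F ledge [-0.8  -0.02 -1.3 ] T ledge [-0.094  0.317 -0.048] J [ -8.8  16.6  34.1 122.5 -22.5  33.6  32.7]
```

```bash
python3 -m creep '[[[0.001,-0.00014,0,0,0,0],[0.001,-0.00014,-0.0003,0,0,0],[0,0,0,0,0,0]]]' | sed -n '1,2p;4p'
python3 -m creep '[[[0.001,-0.00014,0,0,0,0],[0.001,-0.00014,0,0,0,0],[0,0,0,0,0,0]]]' | sed -n '1,2p;4p'
python3 -c "
from h import *
report()"
```

```text
clock: 20.0
eef_pos: [0.4923, -0.2295, 0.1453]
wrist_force: [-0.7, 1.1, 1.5]
clock: 20.38
eef_pos: [0.4933, -0.2297, 0.1453]
wrist_force: [-5.2, 1.2, 8.4]
t 20.38 front foot [24.7 -0.5 14. ] back foot [11.1 -0.4 11.1] tilt 12.17 F ledge [-5.33  0.43  8.36] T ledge [-0.098  1.504 -0.022] J [ -8.7  17.   34.  122.1 -22.7  33.8  32.8]
```

```bash
python3 - <<'E'
from h import *
def tcp(xf,tilt):
    T,R=toolR(-8.2,tilt);b=.012;zf=b+.014*np.sin(np.radians(tilt));return L@np.array([xf,0,zf])+lt-R@[.007,0,-.09]-R@G
for a,b in((12.2,14.2),(14.2,16.2),(16.2,17.2),(17.2,18.2)):
    print(a,b,(tcp(.025,b)-tcp(.025,a)).round(5),np.radians(a-b)*L[:,1])
E
```

```text
12.2 14.2 [-0.00451  0.00065 -0.00084] [-0.00497869 -0.03454971 -0.        ]
14.2 16.2 [-0.00446  0.00064 -0.00101] [-0.00497869 -0.03454971 -0.        ]
16.2 17.2 [-0.00221  0.00032 -0.00056] [-0.00248934 -0.01727485 -0.        ]
17.2 18.2 [-0.0022   0.00032 -0.0006 ] [-0.00248934 -0.01727485 -0.        ]
```

```bash
python3 -m creep '[[[-0.00225,0.0003,0,-0.0025,-0.0173,0],[-0.00225,0.0003,-0.0004,-0.0025,-0.0173,0],[0,0,0,0,0,0]]]' | sed -n '1,2p;4p'
python3 -c "
from h import *
report()"
python3 -m creep '[[[-0.00223,0.0003,-0.0004,-0.0025,-0.0173,0],[-0.00223,0.0003,-0.0004,-0.0025,-0.0173,0],[0,0,0,0,0,0]]]' | sed -n '1,2p;4p'
python3 -c "
from h import *
report()"
```

```text
clock: 20.75
eef_pos: [0.4887, -0.229, 0.1445]
wrist_force: [-3.3, 0.1, 2.7]
t 20.75 front foot [24.8 -0.4 14.6] back foot [11.2 -0.4 11.1] tilt 14.21 F ledge [-3.28 -0.41  2.75] T ledge [-0.359  1.445  0.04 ] J [ -8.   15.7  33.2 124.1 -23.9  30.9  34.3]
clock: 21.12
eef_pos: [0.4843, -0.2284, 0.1436]
wrist_force: [-3.9, -0.6, -0.7]
t 21.12 front foot [24.9 -0.4 15.1] back foot [11.4 -0.4 11.2] tilt 16.21 F ledge [-3.81 -1.15 -0.72] T ledge [-0.403  1.661  0.063] J [ -7.1  14.5  32.2 126.1 -25.5  28.1  36.2]
```

```bash
python3 -m creep '[[[-0.0011,0.00016,-0.0003,-0.00125,-0.0087,0],[-0.0011,0.00016,-0.0003,-0.00125,-0.0087,0],[0,0,0,0,0,0]]]' | sed -n '1,2p;4p'
python3 -c "
from h import *
report()"
python3 -m creep '[[[-0.0011,0.00016,-0.0003,-0.00125,-0.0087,0],[0,0,0,0,0,0]]]' | sed -n '1,2p;4p'
python3 -c "
from h import *
report()"
```

```text
clock: 21.5
eef_pos: [0.4822, -0.2281, 0.143]
wrist_force: [-4.7, 1.2, -0.3]
t 21.5 front foot [25.  -0.4 15.3] back foot [11.6 -0.4 11.2] tilt 17.2 F ledge [-4.81  0.48 -0.25] T ledge [-0.356  2.041 -0.023] J [ -6.5  13.9  31.6 127.  -26.5  26.7  37.3]
clock: 21.75
eef_pos: [0.4812, -0.2279, 0.1427]
wrist_force: [-5.6, -0.2, 0.5]
t 21.75 front foot [25.  -0.4 15.4] back foot [11.7 -0.3 11.2] tilt 17.7 F ledge [-5.48 -0.95  0.51] T ledge [-0.311  2.077  0.035] J [ -6.2  13.6  31.3 127.5 -27.   26.   37.9]
```

```bash
python3 -m creep '[[[-0.0011,0.00016,-0.0003,-0.00125,-0.0087,0],[0,0,0,0,0,0]]]' | sed -n '1,2p;4p'
python3 -c "
from h import *
report()"
python3 -m creep '[[[-0.0011,0.00016,-0.0003,-0.00125,-0.0087,0],[0,0,0,0,0,0]]]' | sed -n '1,2p;4p'
python3 -c "
from h import *
report()"
```

```text
clock: 22.0
eef_pos: [0.4801, -0.2277, 0.1424]
wrist_force: [-4.8, 0.4, 0.5]
t 22.0 front foot [25.  -0.3 15.6] back foot [11.7 -0.3 11.2] tilt 18.21 F ledge [-4.86 -0.27  0.47] T ledge [-0.318  2.161  0.04 ] J [ -5.8  13.4  30.9 128.  -27.6  25.2  38.6]
clock: 22.25
eef_pos: [0.4791, -0.2275, 0.1421]
wrist_force: [-4.5, -0.4, -0.9]
t 22.25 front foot [25.2 -0.3 15.7] back foot [11.9 -0.3 11.2] tilt 18.71 F ledge [-4.41 -1.06 -0.88] T ledge [-0.339  2.191 -0.029] J [ -5.4  13.1  30.5 128.4 -28.2  24.5  39.3]
```

```bash
python3 -m creep '[[[-0.0011,0.00016,-0.0003,-0.00125,-0.0087,0],[0,0,0,0,0,0]]]' | sed -n '1,2p;4p'
python3 -c "
from h import *
report()"
python3 -m creep '[[[-0.0011,0.00016,-0.0003,-0.00125,-0.0087,0],[0,0,0,0,0,0]]]' | sed -n '1,2p;4p'
python3 -c "
from h import *
report()"
```

```text
clock: 22.5
eef_pos: [0.4791, -0.2276, 0.1422]
wrist_force: [3.5, -1.2, -8.3]
t 22.5 front foot [26.5 -0.4 16.3] back foot [13.3 -0.4 11.7] tilt 19.33 F ledge [ 3.65 -0.66 -8.34] T ledge [-0.35   1.574 -0.04 ] J [ -5.   12.8  30.  128.8 -28.9  23.7  40.1]
clock: 22.75
eef_pos: [0.4792, -0.2276, 0.1424]
wrist_force: [9.0, -3.4, -13.5]
t 22.75 front foot [28.  -0.5 17.1] back foot [14.8 -0.5 12.3] tilt 19.95 F ledge [  9.42  -2.05 -13.53] T ledge [-0.288  0.854 -0.123] J [ -4.5  12.6  29.5 129.2 -29.6  22.9  40.9]
```

Board contact is clear: Fx jumped from -4.4 to +9.4. I solve the moments for the two contacts, then ease off and set the foot down.

```bash
python3 -m creep '[[[0.0011,-0.00016,-0.0003,0.00125,0.0087,0],[0,0,-0.0006,0,0,0],[0,0,0,0,0,0]]]' | sed -n '1,2p;4p'
cat >>h.py <<'E'
def bear():
    s,R,c=frame_now();t=np.arcsin(-(L.T@R[:,2])[0]);F=np.array(s["wrist_force"])@L-[0,0,-2.9];T=(np.array(s["wrist_torque"])@L)[1]-(.06+1.53*np.sin(t))
    fp=F[0]*np.cos(t)+F[2]*np.sin(t);D=.29;l=(T+(D+.02)*fp)/.115;print("lip %.1f board %.1f axial %.1f"%(l,fp+l,-F[0]*np.sin(t)+F[2]*np.cos(t)))
E
python3 -c "
from h import *
report();bear()"
```

```text
clock: 23.12
eef_pos: [0.4792, -0.2276, 0.1422]
wrist_force: [-6.7, 1.8, 9.2]
t 23.12 front foot [26.7 -0.3 16.4] back foot [13.5 -0.3 11.7] tilt 19.38 F ledge [-6.9   0.84  9.21] T ledge [0.159 1.983 0.142] J [ -4.8  12.8  29.9 128.8 -29.1  23.7  40.3]
lip 5.6 board 3.1 axial 13.7
```

```bash
python3 -m creep '[[[-0.0003,0,0.0004,-0.0003,-0.002,0],[0,0,0,0,0,0],[0,0,0,0,0,0]]]' | sed -n '1,2p;4p'
python3 -c "
from h import *
report();bear()"
```

```text
clock: 23.5
eef_pos: [0.4792, -0.2276, 0.1422]
wrist_force: [-0.2, 2.0, 6.3]
t 23.5 front foot [27.  -0.4 16.5] back foot [13.8 -0.4 11.8] tilt 19.5 F ledge [-0.46  1.95  6.29] T ledge [0.272 1.385 0.121] J [ -4.8  12.8  29.8 128.9 -29.2  23.5  40.4]
lip 14.2 board 16.8 axial 8.8
```

Lip, back board and floor all bear now, at about 14, 17 and 9 N. I release.

```bash
python3 -m creep '[[[0,0,0,0,0,0],[0,0,0,0,0,0],[0,0,0,0,0,0],[0,0,0,0,0,0]]]' 0.04
python3 -c "
from h import *
report()"
```

```text
clock: 24.0
eef_pos: [0.4782, -0.2277, 0.1414]
orientation: [[0.144, 0.933, 0.328], [0.99, -0.136, -0.05], [-0.002, 0.332, -0.943]]
wrist_force: [0.9, 0.2, 0.1]
gripper_width: 0.457
grasp_force: 0.0
t 24.0 front foot [25.8 -0.7 15.6] back foot [12.6 -0.7 11. ] tilt 19.4 F ledge [0.86 0.32 0.15] T ledge [-0.045  0.418 -0.014] J [ -4.7  12.8  29.9 129.  -29.2  23.5  40.4]
```

```bash
python3 -m creep '[[[-0.0016,0.0002,0.0047,0,0,0],[-0.0033,0.0005,0.0094,0,0,0],[-0.0033,0.0005,0.0094,0,0,0],[-0.0033,0.0005,0.0094,0,0,0],[-0.0033,0.0005,0.0094,0,0,0],[-0.0033,0.0005,0.0094,0,0,0],[-0.003,0.0005,0.012,0,0,0],[0,0,0.03,0,0,0],[0,0,0.03,0,0,0],[0,0,0.03,0,0,0]]]'
python3 - <<'E'
from h import *
report()
a=imaging.read_camera("scene");b=imaging.read_camera("side")
m=np.zeros((600,800,3),np.uint8)
m[:,:440]=cv2.resize(a[110:250,110:213],(440,600),interpolation=cv2.INTER_CUBIC) if 0 else cv2.resize(a[90:260,110:235],(440,600),interpolation=cv2.INTER_CUBIC)
m[:,440:]=cv2.resize(b[200:360,262:358],(360,600),interpolation=cv2.INTER_CUBIC)
cv2.imwrite("pics/final.png",m)
E
```

```text
clock: 25.25
eef_pos: [0.4567, -0.2246, 0.2963]
orientation: [[0.145, 0.933, 0.329], [0.989, -0.136, -0.05], [-0.002, 0.332, -0.943]]
wrist_force: [0.0, -0.4, -0.5]
gripper_width: 0.459
grasp_force: 0.0
t 25.25 front foot [  4.1  -0.7 170.5] back foot [ -9.1  -0.7 165.9] tilt 19.41 F ledge [ 0.06 -0.39 -0.53] T ledge [-0.039  0.34  -0.003] J [-14.5  -5.5  34.9 121.2  -1.3  44.3  13.3]
```

View pics/final.png

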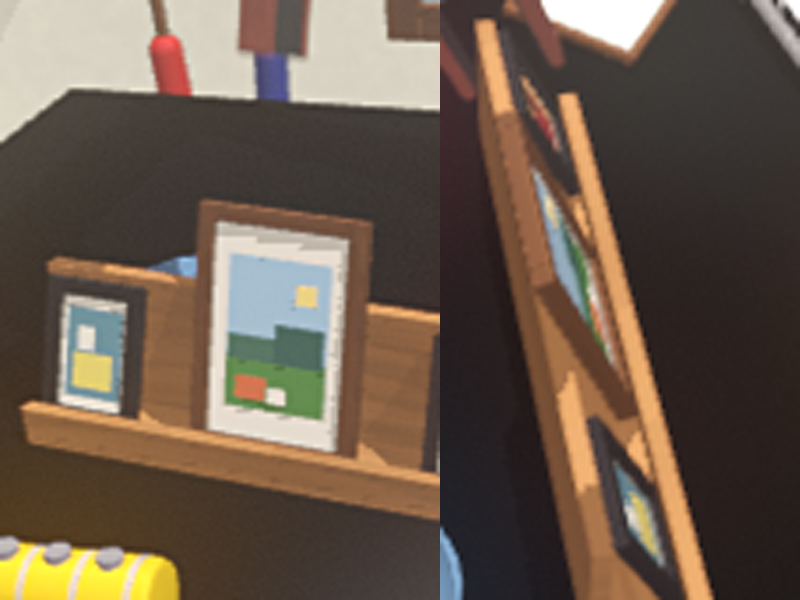

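The picture stands mid-gap, face outwards. Its foot is at the lip (scene crop about (195..355,430..455)) and its back is on the board, with the gripper clear. I hand in the job.

```bash
python3 -m creep '[[[0,0,0,0,0,0],[0,0,0,0,0,0],[0,0,0,0,0,0]]]' | head -1; python3 -c "
from cell import ctrl
print(ctrl.job_done())"
```

```text
clock: 25.72
the job is handed in; nothing more can be done
None
```

The framed picture is back in the middle of the ledge, face outwards, released only after the lip and back board were both felt bearing on it, and handed in at 25.7 s; on the first descent the arm hit joint limits and pressed its back on the back board at about 8 N, so I lifted off and redid it.

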